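# Clip the box spanners back on the rack

## Task

Put the two loose box spanners away: lay each one across the pair of spring clips on the blue rack that matches its length and press it sideways into them until it has snapped fully home in both clips, resting on the black seats. The clip carriers give on soft springs, so press gently and never force a carrier down to its stop; leave the short spanner in its clips and the other things on the bench alone.

Things in the scene. Friction and masses are not known exactly. Their poses are not given: they have to be found in the camera images.
- bar_long: the long box spanner, loose: a bright steel round shaft 12 mm in diameter with a hexagonal end 19 mm across flats and 24 mm long at each end; 186 mm long over all, 138 mm of bare shaft between the hexagons. Both ends are alike. Origin at its middle, on its axis; x along the shaft. About 160 g.
- bar_medium: the medium box spanner, loose: a bright steel round shaft 12 mm in diameter with a hexagonal end 19 mm across flats and 24 mm long at each end; 158 mm long over all, 110 mm of bare shaft between the hexagons. Both ends are alike. Origin at its middle, on its axis; x along the shaft. About 140 g.
- bar_short: the short box spanner (130 mm over all), alike but shorter, already clipped in its own station; to be left there. Origin at its middle, x along the shaft.
- home_long (a point): home place of the long spanner: point midway between its two clips where the middle of its axis lies when fully home (70 mm above the rack board's top while nothing presses). x along the spanner, z up. Clip middles at x = -56 and +56 mm, each clip 16 mm long. A shaft laid loosely in both clip mouths rests with its axis at z = +11 mm. The point sinks with the carrier.
- home_medium (a point): home place of the medium spanner: point midway between its two clips where the middle of its axis lies when fully home (70 mm above the rack board's top while nothing presses). x along the spanner, z up. Clip middles at x = -42 and +42 mm, each clip 16 mm long. A shaft laid loosely in both clip mouths rests with its axis at z = +11 mm. The point sinks with the carrier.
- home_short (a point): the like point of the short spanner's clips (at x = -28 and +28 mm), which are already filled.
- station_long (a joint): how far the clip carrier of the long spanner is pushed down on its soft springs, in m: 0 = up (at rest), grows downwards to a hard stop at 0.030. It starts to sink at about 4 N and then gives about 1 mm per N, straight down without tipping, and springs back up when let go.
- station_medium (a joint): how far the clip carrier of the medium spanner is pushed down on its soft springs, in m: 0 = up (at rest), grows downwards to a hard stop at 0.030. It starts to sink at about 4 N and then gives about 1 mm per N, straight down without tipping, and springs back up when let go.
- station_short (a joint): the like for the carrier of the short spanner
- mount_long: fixed foot with rubber bellows under the long spanner's clip carrier. Origin at the middle of its underside, on the rack board, x along the spanner. The clips open at the top: lips 7.6 mm apart, 6 mm above the home axis, with flared guides up to 15 mm above it. Each clip needs about 11 to 14 N on it to snap, both at once double, so the carrier sinks 10 to 20 mm before a clip snaps; then the clip holds the shaft down on its black seat.
- mount_medium: fixed foot under the medium spanner's clip carrier, as the other. Between its clips the carrier has a groove: walls on both sides (22 mm wide over all) reach 3 mm above the home axis, so fingers that straddle the shaft there strike the walls before the shaft is home; the top of a shaft that is home (6 mm above its axis) stands 3 mm proud of them and can be pushed on from above.
- rack: blue board 210 x 270 x 8 mm, fixed to the table, with three spring-mounted clip carriers (long, medium, short, in any order) side by side on it at 85 mm pitch, all parallel to its x axis. Each carrier is a silvery strip with two spring clips on rubber bellows. Origin at the middle of its underside, z up.
- mat: black rubber mat 270 x 290 x 3 mm fixed on the table; the two loose spanners start lying on it with their axes 12.5 mm above the table and 80 mm or more between their middles. Origin at the middle of its underside.
- socket: black socket 28 mm wide, 38 mm high, standing at the far edge of the mat; bystander, origin under its middle
- wrench: steel wrench 190 mm long lying beyond the rack; bystander
- screwdriver: red-handled screwdriver 200 mm long lying beyond the mat; bystander
- tape: roll of blue tape 100 mm wide, 24 mm high, lying flat beyond the mat; bystander
- pliers: yellow-handled pliers about 170 mm long lying to the left; bystander
- damper: black shock absorber 310 mm long, 42 mm thick, lying on the left; bystander
- jar: jar with orange cap, 66 mm wide, 85 mm high, at the back; bystander

How it is judged:
At the end, for the whole second after the job is handed in: Each of the two spanners, and still the short one, lies in the clips of its own length, released and still: its axis within 3 mm sideways and 2 mm in height of the seated place, its middle within 11 mm of the middle of the station, in line with the station within 0.035 rad (2 degrees) (x of bar_long in the frame of home_long between -0.011 and 0.011 m and y of bar_long in the frame of home_long between -0.003 and 0.003 m and z of bar_long in the frame of home_long between -0.003 and 0.002 m and angle between the x axis of bar_long and the x axis of home_long, either way round below 0.035 rad and linear speed of each of bar_long, bar_medium, bar_short below 0.02 m/s and x of bar_medium in the frame of home_medium between -0.011 and 0.011 m and y of bar_medium in the frame of home_medium between -0.003 and 0.003 m and z of bar_medium in the frame of home_medium between -0.003 and 0.002 m and angle between the x axis of bar_medium and the x axis of home_medium, either way round below 0.035 rad and x of bar_short in the frame of home_short between -0.011 and 0.011 m and y of bar_short in the frame of home_short between -0.003 and 0.003 m and z of bar_short in the frame of home_short between -0.003 and 0.002 m and angle between the x axis of bar_short and the x axis of home_short, either way round below 0.035 rad); the robot touches nothing.
It fails at once if a clip carrier is forced down to its stop (over 28 of its 30 mm) (value of joint any of station_long, station_medium, station_short above 0.028 m).
It fails at once if the short spanner is shifted in or lifted out of its clips (over 9 mm) (horizontal distance between bar_short and home_short above 0.009 m or z of bar_short in the frame of home_short above 0.009 m).
It fails at once if a bystander is moved by more than 30 mm (distance of any of socket, wrench, screwdriver, tape, pliers, damper, jar from where it was at the start of the episode above 0.03 m).
It also fails if it takes over 67 s, if anything falls off the work surface, if the arm or the gripper's body presses on something with over 40 N, if the wrist force passes 120 N, or if a joint passes its speed limit or range.

## Robot

A 7-joint arm with a two-finger parallel gripper is mounted at the origin on the work surface. World frame = base frame: x ahead of the robot, y to its left, z up, the work surface at z = 0. Lengths are in m, angles in rad, forces in N, time in s.
With the tool pointing down it reaches from about 0.35 to 0.9 m from the base axis. Payload 19.9 kg.
Tool frame: the origin (TCP) lies between the finger pads; the fingertips stand 8 mm ahead of it and the grasp point (between the pads) lies 11 mm behind it; z points along the fingers, y is the line along which they close (so a half turn about z gives the same grasp; the last joint's range is limited). The gripper opens to 94 mm and grips with 3 to 60 N. Pads are 16 mm wide; open, the fingers measure 119 mm over their backs; the gripper's body (75 mm by 177 mm) begins 78 mm behind the grasp point.
Start: joints at [1.147, 0.417, -0.01, 1.614, 0.005, 1.111, -0.053], TCP at [0.233, -0.58, 0.213] pointing down, gripper open.
Joint ranges: [-2.81, 2.81], [-0.39, 2.02], [-1.27, 1.25], [0.06, 2.57], [-1.19, 4.33], [0.19, 2], [-2.82, 2.82]. Speed limits (rad/s): [1.89, 1.89, 2.39, 2.39, 3.01, 3.01, 3.01].

## Interface

Orientations are given as a unit quaternion [x, y, z, w].
In Python, from cell import * gives the robot as it stands.
- The arm moves only by the tool servo_tool, never from a script. Its argument "increments" is a list that holds one entry, the list of rows, each a list of 7 numbers: the shift along the world's x, y, z in mm, then the turn, a rotation vector about the world's x, y, z in rad, then the opening, from 0 (shut) to 1 (fully open). A call has exactly 10 rows; each row shifts and turns the commanded pose from where the row before left it; what a row does not reach is not made up. A row lasts 1/8 s, in which the tool goes at most 62.5 mm and 10.7 degrees, less where a joint would pass 70% of its speed; a pose out of reach is approached as far as the arm can. A call is refused whole if a number of a shift passes 62.5 or a number of a turn 0.188, either way. A call with a gripper value outside its range is refused whole. The fingers move at their own pace and stop on an object; the grip force is fixed at half the most. Time passes only in rows, so rows that do not move let the fingers close, or fill a call up. It gives the time, the measured TCP pose, the force, the opening and the grip force at its end, in the units of the state.
- observe(): the state, without advancing time (a new reading comes with each control period).
- grab_frame(name): name is "scene" or "top" or "wrist"; returns the picture (480x640x3 uint8, red, green, blue); there is no depth.
- camera_model(name): a dict with "K" (3x3 intrinsics, pixels), "dist" ([k1, k2, p1, p2, k3] as OpenCV has them; the pictures are not rectified), "R" (3x3) and "t" (3): a world point X has camera coordinates R X + t; the wrist camera has in their place "T_tool_cam" (4x4, takes a point from camera to tool coordinates, whose origin is the TCP and whose axes are the flange's). Camera axes: x right, y down, z forward; pixel columns grow to the right and rows downward; lengths in m; the calibration is good to about 2 mm. A picture is of the moment at which its call begins: read the wrist's pose just before it. camera_model takes no time and is no camera call.
- close_job(): hands the job in; it is judged then, once.
Trained networks look in the newest picture that a camera, given by its name, has taken for a name from the list of things; names that differ only in an ending like _2 or _b are one class to them, and where a whole thing is asked for, a point or a joint stands for the part that bears it (a point fixed in the world has none). Each returns a list of dicts, best first, with "p" (0 to 1); they miss things now and then, are a little off and sometimes report something else, mostly with a low value. They report only what shows in the picture. A call takes as long as a camera call.
- spot_in(camera, label): "centre" ([x, y, z] in m, in world coordinates, good to about 4 mm: the middle of the surface that is visible of it).
- cut_out(camera, label): "mask" (480x640 bool, what is visible of it).
- pinpoint(camera, label): "centre" ([x, y, z] in m, in world coordinates, good to about 4 mm: a listed point, or the origin of a listed thing).
The state is a dict: "time": time; "joint_pos": joint angles; "qd": joint speeds; "effort": joint torques, N m; "eef_pos": TCP position; "tcp_rot": TCP orientation; "force": force on the tool from outside, world axes, zero at the start; "wrist_torque": the same for the moment, N m; "gripper_width": opening from 0.0 (shut) to 1.0 (fully open); "gripper_force": force on a finger pad.
Only numpy, scipy, OpenCV 4.12 (cv2) and the standard library are available. Lean on these libraries where they do the work, as an engineer would, in place of code of your own. Each camera call takes 0.05 s, during which the arm holds its last target. There are 200 camera calls.

## Working session

There is one attempt and no reset: what is moved stays moved. The work goes in short steps, Python scripts to look and compute and a tool call to move; the robot and the scene stay as the last step left them, time stands still between calls to the robot, and variables do not carry over. Pictures are saved under pics/ and viewed, at most 10 in all, crops included, and the job is handed in when it is done.

Besides the shell and the picture viewer there is one more tool, called after "Call:" by a JSON object that holds its "api" and its "payload". servo_tool: Moves the arm, as the interface text tells. Its arguments: {"type":"object","properties":{"increments":{"type":"array"}},"required":["increments"]}

```bash
mkdir -p pics; cat > h.py <<'E'
from cell import *
import numpy as np, cv2
from scipy.spatial.transform import Rotation as Ro
def save(n,f): 
    im=grab_frame(n); cv2.imwrite(f,im[:,:,::-1]); return im
def cam(n):
    m=camera_model(n)
    if 'R' in m: return m,np.array(m['R']),np.array(m['t'])
    s=observe(); R=Ro.from_quat(s['tcp_rot']).as_matrix(); T=np.array(m['T_tool_cam'])
    Rwc=R@T[:3,:3]; p=R@T[:3,3]+np.array(s['eef_pos'])
    return m,Rwc.T,-Rwc.T@p
def pix2w(n,uv,z,c=None):
    m,R,t=c or cam(n)
    q=cv2.undistortPoints(np.array(uv,float).reshape(-1,1,2),np.array(m['K']),np.array(m['dist']))[:,0]
    d=np.c_[q,np.ones(len(q))]@R; o=-R.T@t
    return o+d*((z-o[2])/d[:,2])[:,None]
def w2pix(n,X,c=None):
    m,R,t=c or cam(n)
    return cv2.projectPoints(np.array(X,float).reshape(-1,3),cv2.Rodrigues(R)[0],t,np.array(m['K']),np.array(m['dist']))[0][:,0]
def axis(mask,n,z,c=None):
    ys,xs=np.nonzero(mask); P=pix2w(n,np.c_[xs,ys],z,c)[:,:2]; m=P.mean(0)
    w,v=np.linalg.eigh(np.cov((P-m).T)); d=v[:,1]; s=(P-m)@d
    return m+d*(s.max()+s.min())/2, np.arctan(d[1]/d[0]) if abs(d[0])>1e-9 else 1.57, s.max()-s.min(), len(xs)
E
python3 - <<'E'
from h import *
s=observe(); print(s['eef_pos'],s['tcp_rot'],s['gripper_width'],s['time'])
save('top','pics/top.png')
for l in ['bar_long','bar_medium','bar_short']:
    for r in cut_out('top',l)[:3]:
        print(l,r['p'],axis(r['mask'],'top',.0125 if l!='bar_short' else .078))
for l in ['home_long','home_medium','home_short','mount_long','mount_medium','rack','mat']:
    print(l,[(round(r['p'],2),np.round(r['centre'],4)) for r in pinpoint('top',l)[:3]])
print(observe()['time'])
E
```

```text
[ 0.2333189  -0.57941171  0.21280915] [ 9.81729245e-01  1.90282142e-01 -1.73679034e-04 -6.05078752e-04] 1.0043577691178611 0.0
bar_long 0.61 (array([0.5417882 , 0.15113793]), np.float64(0.3396916411461943), np.float64(0.18671331057852864), 385)
bar_medium 0.61 (array([0.52873366, 0.2876872 ]), np.float64(0.43659661056149557), np.float64(0.16061449726324153), 332)
bar_short 0.64 (array([ 0.55974611, -0.19232391]), np.float64(0.01945588140368143), np.float64(0.12977121234736022), 304)
bar_short 0.49 (array([ 0.55640637, -0.26565184]), np.float64(0.005251678199157525), np.float64(0.14668097924433768), 1130)
bar_short 0.43 (array([ 0.5532212 , -0.10056908]), np.float64(-0.0002943212126301394), np.float64(0.12207528283490411), 704)
home_long [(0.93, array([ 0.5611, -0.2765,  0.0765]))]
home_medium [(0.9, array([ 0.556 , -0.1081,  0.0804])), (0.65, array([0.776 , 0.0775, 0.0042]))]
home_short [(0.76, array([ 0.558 , -0.1923,  0.0707]))]
mount_long [(0.69, array([ 3.861e-01,  4.447e-01, -3.000e-04])), (0.26, array([0.525 , 0.2874, 0.013 ]))]
mount_medium [(0.79, array([ 0.5604, -0.1076,  0.0099]))]
rack [(0.92, array([ 0.5551, -0.1931, -0.    ])), (0.66, array([ 0.5597, -0.1085,  0.0794]))]
mat [(0.59, array([5.463e-01, 2.049e-01, 4.000e-04])), (0.23, array([0.5226, 0.2894, 0.0137]))]
0.55
```

View pics/top.png

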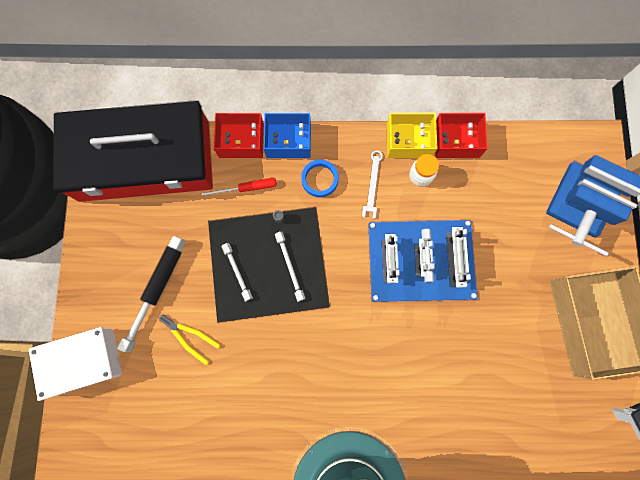

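Call:
{"api": "servo_tool", "payload": {"increments": [[[40,48,15,0,0,0,0.5],[40,48,15,0,0,0,0.5],[40,48,15,0,0,0,0.5],[40,48,15,0,0,0,0.5],[40,48,15,0,0,0,0.5],[40,48,15,0,0,0,0.5],[40,48,15,0,0,0,0.5],[20,48,15,0,0,0,0.5],[0,0,0,0,0,0,0.5],[0,0,0,0,0,0,0.5]]]}}

```text
time: 1.8
eef_pos: [0.5255, -0.2055, 0.3304]
tcp_rot: [0.982, 0.19, -0.0, 0.0]
force: [-1.0, -0.3, -0.4]
gripper_width: 0.496
gripper_force: 0.0
```

```bash
python3 - <<'E'
from h import *
print(camera_model('wrist'))
s=observe(); print(s['eef_pos'],s['tcp_rot'],s['gripper_width'],s['time'],s['force'])
c=cam('wrist')
save('wrist','pics/w1.png')
for l in ['home_long','home_medium','home_short','rack']:
    print(l,[(round(r['p'],2),np.round(r['centre'],4)) for r in pinpoint('wrist',l)[:2]])
for r in cut_out('wrist','bar_short')[:2]: print(r['p'],axis(r['mask'],'wrist',.078,c))
E
```

```text
{'K': array([[333.97212594,   0.        , 320.07121987],
       [  0.        , 333.97212594, 234.56331038],
       [  0.        ,   0.        ,   1.        ]]), 'dist': array([0.00463038, 0.        , 0.        , 0.        , 0.        ]), 'T_tool_cam': array([[ 1.60874405e-04, -9.63419645e-01, -2.67997316e-01,
         7.77769805e-02],
       [ 9.99999984e-01,  1.75292829e-04, -2.98740062e-05,
         5.28127733e-04],
       [ 7.57592122e-05, -2.67997307e-01,  9.63419658e-01,
        -1.71946784e-01],
       [ 0.00000000e+00,  0.00000000e+00,  0.00000000e+00,
         1.00000000e+00]])}
[ 0.525451   -0.20552598  0.33037369] [ 9.81766800e-01  1.90089176e-01 -2.15321262e-04  9.52985132e-05] 0.4964148374340867 1.8 [-1.00318576 -0.2977095  -0.36979235]
home_long [(0.76, array([ 0.5566, -0.279 ,  0.0804])), (0.62, array([ 0.5567, -0.1116,  0.0062]))]
home_medium [(0.85, array([ 0.5548, -0.1113,  0.0776]))]
home_short [(0.85, array([ 0.5584, -0.1995,  0.0766]))]
rack [(0.85, array([ 0.556 , -0.1942,  0.0006]))]
0.72 (array([ 0.55691773, -0.19448143]), np.float64(0.01898431966852839), np.float64(0.13418655992985), 1296)
```

View pics/w1.png

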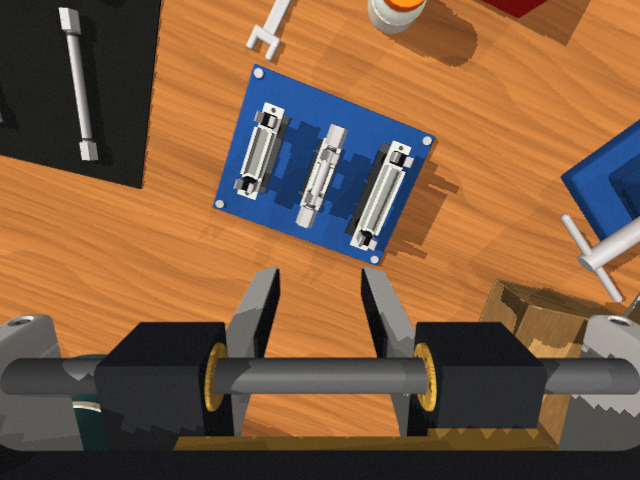

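The wrist view shows the rack with corner screws at about (258,73), (427,141), (375,260), (220,204). From left to right the stations are medium, short (filled) and long. The long spanner lies at upper left, with its ends at (69,15) and (88,152).

```bash
python3 - <<'E'
from h import *
c=cam('wrist'); P=pix2w('wrist',[(258,73),(427,141),(375,260),(220,204)],.010,c)[:,:2]
print(P,P.mean(0)); e=(P[0]-P[3])+(P[1]-P[2]); f=(P[0]-P[1])+(P[3]-P[2])
print(np.arctan2(e[1],e[0]),np.arctan2(-f[0],f[1]),np.linalg.norm(e)/2,np.linalg.norm(f)/2)
im=cv2.imread('pics/w1.png'); 
hsv=cv2.cvtColor(im,cv2.COLOR_BGR2HSV); m=cv2.inRange(hsv,(105,120,40),(125,255,255)); m[:, 450:]=0; m[268:]=0
ys,xs=np.nonzero(m); W=pix2w('wrist',np.c_[xs,ys],.008,c)[:,:2]
print(cv2.minAreaRect((W*1000).astype(np.float32)))
for r in cut_out('wrist','bar_long')[:1]: print(r['p'],axis(r['mask'],'wrist',.0125,c))
# slot ends in carrier strips: medium holes (275,110),(248,192); long (404,148),(362,242) z~.066
for a in ([(274,110),(247,193)],[(403,148),(364,243)]):
    Q=pix2w('wrist',a,.066,c)[:,:2]; print(Q.mean(0),np.diff(Q,axis=0))
E
```

```text
[[ 0.64914554 -0.06635085]
 [ 0.6549719  -0.3175252 ]
 [ 0.46433199 -0.32315589]
 [ 0.45893921 -0.07196332]] [ 0.55684716 -0.19474881]
0.029512954919151905 0.02232883882635771 0.19050607466615702 0.2512460869427128
((557.7353515625, -193.5887451171875), (208.58114624023438, 267.8209533691406), 1.3698468208312988)
0.75 (array([0.54079902, 0.15078664]), np.float64(0.3425948522016934), np.float64(0.19059791927612602), 2043)
[ 0.55663472 -0.11154216] [[-0.10945876 -0.00171236]]
[ 0.56297568 -0.27985971] [[-0.13321052 -0.00515858]]
```

Call:
{"api": "servo_tool", "payload": {"increments": [[[0,50,-15,0,0,0,0.5],[0,50,-15,0,0,0,0.5],[0,50,-15,0,0,0,0.5],[0,50,-15,0,0,0,0.5],[0,50,-15,0,0,0,0.5],[0,50,-15,0,0,0,0.5],[0,50,-20,0,0,0,0.5],[0,6,-20,0,0,-0.04,0.5],[0,0,0,0,0,0,0.5],[0,0,0,0,0,0,0.5]]]}}

```text
time: 3.4
eef_pos: [0.5263, 0.1502, 0.2013]
tcp_rot: [0.985, 0.17, 0.0, 0.0]
force: [0.1, 0.1, -0.4]
gripper_width: 0.5
gripper_force: 0.0
```

```bash
cat > look.py <<'E'
from h import *
import sys
l=sys.argv[1]
s=observe(); print(s['eef_pos'],'yaw',2*np.arctan2(s['tcp_rot'][1],s['tcp_rot'][0]),s['time'],s['force'])
c=cam('wrist'); save('wrist','pics/%s.png'%sys.argv[2])
z=float(sys.argv[3])
for r in cut_out('wrist',l)[:2]: print(r['p'],axis(r['mask'],'wrist',z,c))
E
python3 look.py bar_long w2 .0125
```

```text
[0.52625837 0.15021683 0.20128006] yaw 0.34245551442551664 3.4 [ 0.07488021  0.1285106  -0.39268091]
0.59 (array([0.5391962 , 0.14896453]), np.float64(0.338475033794144), np.float64(0.1884242417262572), 2310)
```

View pics/w2.png

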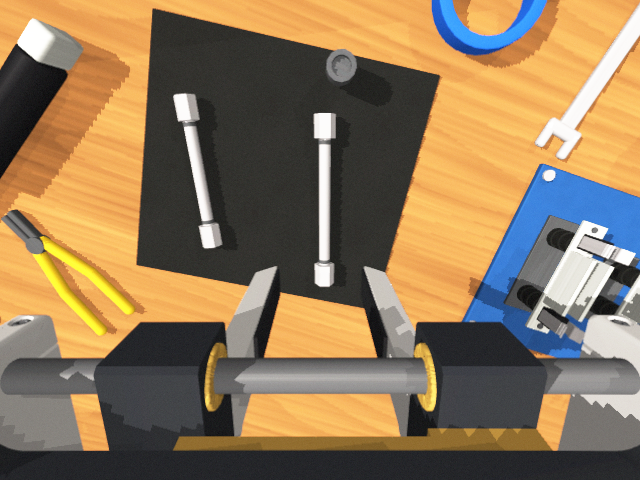

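The spanner is centred under the gripper, between its ends at (324,113) and (323,287). Going down to grip it.

Call:
{"api": "servo_tool", "payload": {"increments": [[[13,0,-27,0,0,0,0.5],[0,0,-35,0,0,0,0.5],[0,0,-35,0,0,0,0.5],[0,0,-35,0,0,0,0.4],[0,0,-35,0,0,0,0.35],[0,0,-20,0,0,0,0.35],[0,0,0,0,0,0,0.35],[0,0,0,0,0,0,0],[0,0,0,0,0,0,0],[0,0,0,0,0,0,0]]]}}

```text
time: 4.75
eef_pos: [0.5392, 0.1509, 0.0141]
tcp_rot: [0.985, 0.17, 0.0, 0.0]
force: [-0.5, -0.7, 4.3]
gripper_width: 0.12
gripper_force: 30.0
```

Call:
{"api": "servo_tool", "payload": {"increments": [[[0,0,40,0,0,0,0],[0,0,60,0,0,0,0],[3,-40,50,0,0,-0.04,0],[3,-55,20,0,0,-0.04,0],[3,-55,0,0,0,-0.04,0],[3,-55,0,0,0,-0.04,0],[3,-55,0,0,0,-0.04,0],[3,-55,0,0,0,-0.04,0],[2,-55,0,0,0,-0.04,0],[0,-30,0,0,0,-0.037,0]]]}}

```text
time: 6.0
eef_pos: [0.558, -0.2509, 0.1822]
tcp_rot: [1.0, 0.011, -0.0, 0.0]
force: [0.3, 0.5, -1.1]
gripper_width: 0.122
gripper_force: 30.0
```

Call:
{"api": "servo_tool", "payload": {"increments": [[[0,-30,0,0,0,0,0],[0,0,0,0,0,0,0],[0,0,0,0,0,0,0],[0,0,0,0,0,0,0],[0,0,0,0,0,0,0],[0,0,0,0,0,0,0],[0,0,0,0,0,0,0],[0,0,0,0,0,0,0],[0,0,0,0,0,0,0],[0,0,0,0,0,0,0]]]}}

```text
time: 7.25
eef_pos: [0.5587, -0.2779, 0.1823]
tcp_rot: [1.0, 0.013, 0.0, -0.0]
force: [0.2, 0.5, -1.9]
gripper_width: 0.118
gripper_force: 30.0
```

```bash
python3 look.py bar_long w3 .17; python3 - <<'E'
from h import *
z=observe()['eef_pos'][2]
print([(r['p'],np.round(r['centre'],4)) for l in ('home_long','bar_long') for r in pinpoint('wrist',l)[:2]])
E
```

```text
[ 0.55873077 -0.27794787  0.18232246] yaw 0.025748571248953953 7.25 [ 0.24801455  0.48322266 -1.91087005]
0.56 (array([ 0.5494421 , -0.27894787]), np.float64(0.027002260651697533), np.float64(0.21003567495984057), 8120)
0.56 (array([ 0.60572586, -0.23352069]), np.float64(1.4859778587074655), np.float64(0.1540913328032882), 27813)
[(0.55, array([ 0.5598, -0.278 ,  0.0817])), (0.86, array([ 0.5615, -0.2792,  0.1824])), (0.47, array([ 0.5598, -0.2768,  0.0113]))]
```

View pics/w3.png

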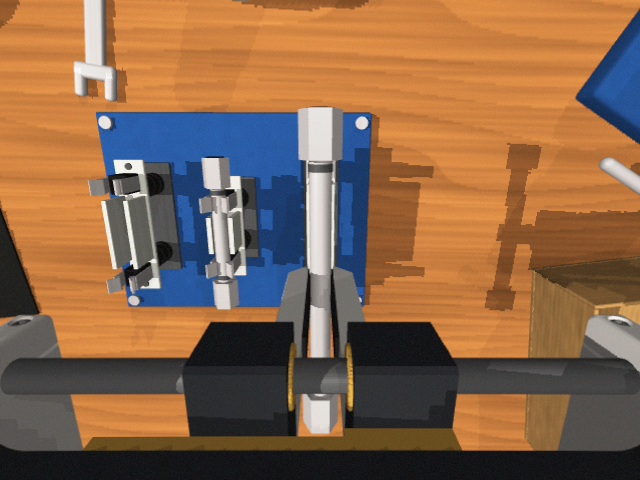

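The bar hangs over the long station, with the rack's far screws at (105,122) and (362,122) and a near one at (135,300). I'll recompute the rack pose from these.

```bash
python3 - <<'E'
from h import *
c=cam('wrist'); P=pix2w('wrist',[(105,122),(362,122),(135,300)],.010,c)[:,:2]
print(P); e=P[1]-P[0]; print('yaw',np.arctan2(e[0],-e[1]),np.linalg.norm(e)); e=P[0]-P[2]; print(np.arctan2(e[1],e[0]),np.linalg.norm(e))
print('centre',(P[1]+P[2])/2)
for r in cut_out('wrist','bar_short')[:1]: print(r['p'],axis(r['mask'],'wrist',.078,c))
b=pix2w('wrist',[(320,108),(320,432)],.18,c); print(b)
E
```

```text
[[ 0.6494763  -0.06612885]
 [ 0.65618137 -0.31695544]
 [ 0.45877785 -0.07191713]]
yaw 0.02672552779299613 0.2509161915981987
0.030343713442825094 0.19078627306026327
centre [ 0.55747961 -0.19443628]
0.89 (array([ 0.55564505, -0.19371611]), np.float64(0.0238595525348372), np.float64(0.13536479721105843), 2575)
[[ 0.65251442 -0.27604399  0.18      ]
 [ 0.45569271 -0.28114593  0.18      ]]
```

Call:
{"api": "servo_tool", "payload": {"increments": [[[1,-1,-20,0,0,0,0],[0,0,-25,0,0,0,0],[0,0,-20,0,0,0,0],[0,0,-10,0,0,0,0],[0,0,-5,0,0,0,0],[0,0,-5,0,0,0,0],[0,0,-4,0,0,0,0],[0,0,-2,0,0,0,0],[0,0,0,0,0,0,0],[0,0,0,0,0,0,0]]]}}

```text
time: 8.75
eef_pos: [0.5599, -0.2787, 0.0915]
tcp_rot: [1.0, 0.013, 0.0, -0.0]
force: [-1.0, 3.3, 0.9]
gripper_width: 0.115
gripper_force: 30.0
```

Call:
{"api": "servo_tool", "payload": {"increments": [[[0,1,0,0,0,0,0],[0,0,0,0,0,0,0.25],[0,0,0,0,0,0,0.35],[0,0,0,0,0,0,0.35],[0,0,10,0,0,0,0.35],[0,0,20,0,0,0,0.35],[0,0,30,0,0,0,0.2],[-30,0,30,0,0,0,0],[-40,0,20,0,0,0,0],[0,0,0,0,0,0,0]]]}}

```text
time: 10.0
eef_pos: [0.4886, -0.279, 0.2047]
tcp_rot: [1.0, 0.012, 0.001, 0.001]
force: [0.4, 0.2, -0.5]
gripper_width: 0.007
gripper_force: 0.0
```

```bash
python3 look.py bar_long w4 .089
```

```text
[ 0.48860053 -0.27899146  0.20465943] yaw 0.0239674804145257 10.0 [ 0.41915166  0.19475744 -0.49112889]
0.87 (array([ 0.56020449, -0.27892785]), np.float64(0.024524557309211274), np.float64(0.19092695410644883), 4146)
0.68 (array([ 0.55738506, -0.19644927]), np.float64(0.031139387709134502), np.float64(0.12909262011525924), 2873)
```

View pics/w4.png

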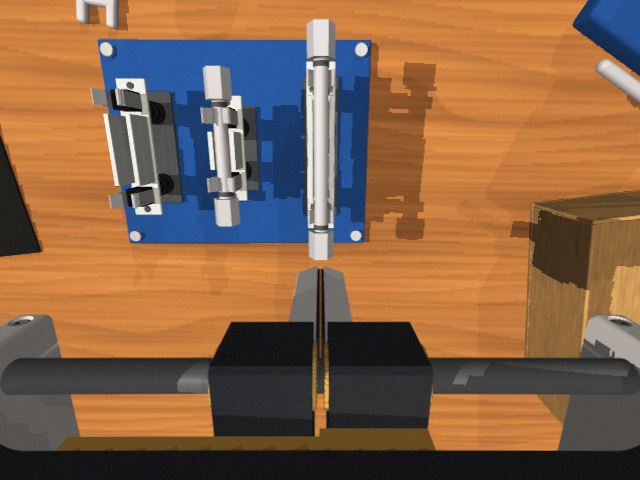

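The long bar lies along its station (axis at column 321, ends at rows 20 and 258). Next I press with the closed fingers at x = +36 mm.

Call:
{"api": "servo_tool", "payload": {"increments": [[[50,1,0,0,0,0,0],[57,0,-20,0,0,0,0],[0,0,-45,0,0,0,0],[0,0,-28,0,0,0,0],[0,0,-5,0,0,0,0],[0,0,-5,0,0,0,0],[0,0,-5,0,0,0,0],[0,0,-4,0,0,0,0],[0,0,0,0,0,0,0],[0,0,0,0,0,0,0]]]}}

```text
time: 11.35
eef_pos: [0.5983, -0.2769, 0.0914]
tcp_rot: [1.0, 0.013, 0.001, 0.0]
force: [1.2, 0.4, 7.6]
gripper_width: 0.004
gripper_force: 3.8
```

Call:
{"api": "servo_tool", "payload": {"increments": [[[0,0,-2,0,0,0,0],[0,0,-2,0,0,0,0],[0,0,-2,0,0,0,0],[0,0,-2,0,0,0,0],[0,0,0,0,0,0,0],[0,0,0,0,0,0,0],[0,0,0,0,0,0,0],[0,0,0,0,0,0,0],[0,0,0,0,0,0,0],[0,0,0,0,0,0,0]]]}}

```text
time: 12.6
eef_pos: [0.5985, -0.277, 0.084]
tcp_rot: [1.0, 0.013, 0.002, 0.0]
force: [-1.9, 1.3, 14.4]
gripper_width: 0.001
gripper_force: 7.2
```

Call:
{"api": "servo_tool", "payload": {"increments": [[[0,0,30,0,0,0,0],[-37,-1,5,0,0,0,0],[-37,-1,0,0,0,0,0],[0,0,-10,0,0,0,0],[0,0,-8,0,0,0,0],[0,0,-5,0,0,0,0],[0,0,-5,0,0,0,0],[0,0,-5,0,0,0,0],[0,0,-3,0,0,0,0],[0,0,0,0,0,0,0]]]}}

```text
time: 13.85
eef_pos: [0.5241, -0.2789, 0.0809]
tcp_rot: [1.0, 0.013, 0.0, 0.0]
force: [-3.6, -0.2, 15.4]
gripper_width: 0.003
gripper_force: 7.7
```

Call:
{"api": "servo_tool", "payload": {"increments": [[[0,0,0,0,0,0,0],[0,0,0,0,0,0,0],[0,0,0,0,0,0,0],[0,0,0,0,0,0,0],[0,0,0,0,0,0,0],[0,0,0,0,0,0,0],[0,0,0,0,0,0,0],[0,0,0,0,0,0,0],[0,0,0,0,0,0,0],[0,0,0,0,0,0,0]]]}}

```text
time: 15.1
eef_pos: [0.5241, -0.279, 0.0811]
tcp_rot: [1.0, 0.013, 0.0, 0.0]
force: [-4.8, 1.2, 15.8]
gripper_width: -0.001
gripper_force: 7.6
```

Call:
{"api": "servo_tool", "payload": {"increments": [[[0,0,25,0,0,0,0],[36,1,0,0,0,0,0],[0,0,-10,0,0,0,0],[0,0,-8,0,0,0,0],[0,0,-6,0,0,0,0],[0,0,-5,0,0,0,0],[0,0,0,0,0,0,0],[0,0,0,0,0,0,0],[0,0,0,0,0,0,0],[0,0,0,0,0,0,0]]]}}

```text
time: 16.35
eef_pos: [0.5599, -0.2778, 0.0774]
tcp_rot: [1.0, 0.013, 0.001, 0.0]
force: [0.1, 2.8, 18.8]
gripper_width: 0.006
gripper_force: 9.4
```

Call:
{"api": "servo_tool", "payload": {"increments": [[[0,0,40,0,0,0,0],[0,0,60,0,0,0,0.2],[-8,60,40,0,0,0.06,0.4],[-8,62,0,0,0,0.06,0.5],[-8,62,0,0,0,0.06,0.5],[-8,62,0,0,0,0.06,0.5],[-8,62,0,0,0,0.06,0.5],[-8,62,0,0,0,0.06,0.5],[0,62,0,0,0,0.05,0.5],[0,62,0,0,0,0,0.5]]]}}

```text
time: 17.6
eef_pos: [0.5114, 0.2092, 0.2104]
tcp_rot: [0.976, 0.216, -0.0, 0.0]
force: [1.0, -0.5, -0.6]
gripper_width: 0.5
gripper_force: 0.0
```

Call:
{"api": "servo_tool", "payload": {"increments": [[[0,62,0,0,0,0,0.5],[0,0,0,0,0,0,0.5],[0,0,0,0,0,0,0.5],[0,0,0,0,0,0,0.5],[0,0,0,0,0,0,0.5],[0,0,0,0,0,0,0.5],[0,0,0,0,0,0,0.5],[0,0,0,0,0,0,0.5],[0,0,0,0,0,0,0.5],[0,0,0,0,0,0,0.5]]]}}

```text
time: 18.85
eef_pos: [0.5118, 0.2697, 0.2107]
tcp_rot: [0.976, 0.216, -0.0, -0.0]
force: [-0.2, -0.4, 0.5]
gripper_width: 0.5
gripper_force: 0.0
```

```bash
python3 look.py bar_medium w5 .0125; python3 - <<'E'
from h import *
im=grab_frame('scene'); P=w2pix('scene',[[.56,-.279,.078]])[0]; print(P)
x,y=P.astype(int); cr=im[max(0,y-60):y+60,max(0,x-100):x+100]; cv2.imwrite('pics/s1.png',cv2.resize(cr,None,fx=4,fy=4)[:,:,::-1])
E
```

```text
[0.51181493 0.26972349 0.21073507] yaw 0.43589539424148255 18.85 [-0.19963636 -0.35681082  0.48877274]
0.66 (array([0.52370283, 0.28541709]), np.float64(0.4335951398790349), np.float64(0.16240634116022057), 1926)
0.6 (array([0.45784503, 0.50608591]), np.float64(-0.4023403875260065), np.float64(0.33653112295338294), 10530)
[193.89112133 323.9290017 ]
```

View pics/s1.png

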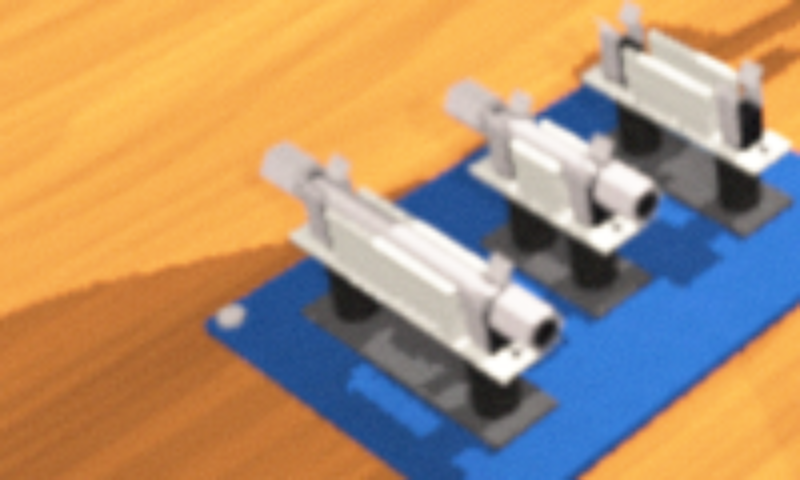

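The long spanner sits down between its clip lips, just like the short one next to it. Now gripping the medium one.

Call:
{"api": "servo_tool", "payload": {"increments": [[[7,8,-30,0,0,0,0.5],[7,8,-35,0,0,0,0.5],[0,0,-36,0,0,0,0.5],[0,0,-35,0,0,0,0.4],[0,0,-35,0,0,0,0.35],[0,0,-25,0,0,0,0.35],[0,0,0,0,0,0,0.35],[0,0,0,0,0,0,0],[0,0,0,0,0,0,0],[0,0,0,0,0,0,0]]]}}

```text
time: 20.25
eef_pos: [0.526, 0.2858, 0.0152]
tcp_rot: [0.976, 0.216, 0.0, -0.0]
force: [0.8, 0.0, 3.4]
gripper_width: 0.117
gripper_force: 30.0
```

Call:
{"api": "servo_tool", "payload": {"increments": [[[0,0,40,0,0,0,0],[0,0,60,0,0,0,0],[3,-25,50,0,0,-0.06,0],[5,-55,20,0,0,-0.06,0],[5,-55,0,0,0,-0.06,0],[5,-55,0,0,0,-0.06,0],[5,-55,0,0,0,-0.06,0],[5,-55,0,0,0,-0.06,0],[2,-55,0,0,0,-0.05,0],[0,-40,0,0,0,0,0]]]}}

```text
time: 21.5
eef_pos: [0.5554, -0.1119, 0.1849]
tcp_rot: [1.0, 0.012, -0.0, 0.0]
force: [1.0, 1.0, -1.6]
gripper_width: 0.117
gripper_force: 30.0
```

Call:
{"api": "servo_tool", "payload": {"increments": [[[0,0,0,0,0,0,0],[0,0,0,0,0,0,0],[0,0,0,0,0,0,0],[0,0,0,0,0,0,0],[0,0,0,0,0,0,0],[0,0,0,0,0,0,0],[0,0,0,0,0,0,0],[0,0,0,0,0,0,0],[0,0,0,0,0,0,0],[0,0,0,0,0,0,0]]]}}

```text
time: 22.75
eef_pos: [0.5558, -0.1093, 0.1848]
tcp_rot: [1.0, 0.013, -0.0, -0.0]
force: [-0.2, 0.6, -1.8]
gripper_width: 0.119
gripper_force: 30.0
```

```bash
python3 look.py bar_medium w6 .181; python3 - <<'E'
from h import *
print([(l,r['p'],np.round(r['centre'],4)) for l in ('home_medium','bar_medium') for r in pinpoint('wrist',l)[:2]])
E
```

```text
[ 0.55582084 -0.10934305  0.18477224] yaw 0.02579186799593196 22.75 [-0.17527513  0.55832578 -1.83838861]
0.82 (array([ 0.55045376, -0.11026025]), np.float64(0.02716365047860885), np.float64(0.1683073030659436), 6053)
[('home_medium', 0.74, array([ 0.5572, -0.109 ,  0.0757])), ('home_medium', 0.27, array([ 0.5589, -0.1967,  0.078 ])), ('bar_medium', 0.35, array([0.6721, 0.1826, 0.0011]))]
```

View pics/w6.png

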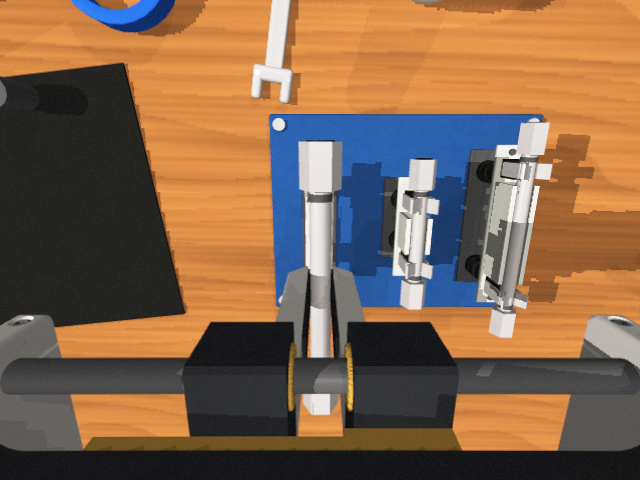

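The medium bar hangs over its station, with its ends at about (320,142) and (319,413). I'll check where its middle is.

```bash
python3 - <<'E'
from h import *
b=pix2w('wrist',[(320,142),(319,413)],.1825); print(b,b.mean(0))
p=pix2w('wrist',[(279,125),(534,125)],.010); print(p)
E
```

```text
[[ 0.6336021  -0.1078876   0.1825    ]
 [ 0.46775637 -0.11153753  0.1825    ]] [ 0.55067924 -0.10971256  0.1825    ]
[[ 0.64850752 -0.06696474  0.01      ]
 [ 0.65482416 -0.31817473  0.01      ]]
```

Call:
{"api": "servo_tool", "payload": {"increments": [[[0,0,-20,0,0,0,0],[0,0,-25,0,0,0,0],[0,0,-20,0,0,0,0],[0,0,-10,0,0,0,0],[0,0,-6,0,0,0,0],[0,0,-5,0,0,0,0],[0,0,-4,0,0,0,0],[0,0,-2,0,0,0,0],[0,0,0,0,0,0,0],[0,0,0,0,0,0,0]]]}}

```text
time: 24.2
eef_pos: [0.556, -0.109, 0.093]
tcp_rot: [1.0, 0.013, 0.0, -0.0]
force: [0.7, 3.6, -0.4]
gripper_width: 0.114
gripper_force: 30.0
```

Call:
{"api": "servo_tool", "payload": {"increments": [[[2,0,0,0,0,0,0],[0,0,0,0,0,0,0.25],[0,0,0,0,0,0,0.35],[0,0,0,0,0,0,0.35],[0,0,10,0,0,0,0.35],[0,0,20,0,0,0,0.35],[0,0,30,0,0,0,0.2],[-30,0,30,0,0,0,0],[-40,0,20,0,0,0,0],[0,0,0,0,0,0,0]]]}}

```text
time: 25.45
eef_pos: [0.4869, -0.1098, 0.2051]
tcp_rot: [1.0, 0.013, 0.001, 0.001]
force: [0.2, -0.1, -0.8]
gripper_width: 0.003
gripper_force: 0.0
```

```bash
python3 look.py bar_medium w7 .089
```

```text
[ 0.48685215 -0.10980798  0.20505472] yaw 0.025023337322402046 25.45 [ 0.22742128 -0.06340234 -0.84515876]
0.66 (array([ 0.55681439, -0.10911995]), np.float64(0.021359919352236724), np.float64(0.16320247458181883), 3636)
```

View pics/w7.png

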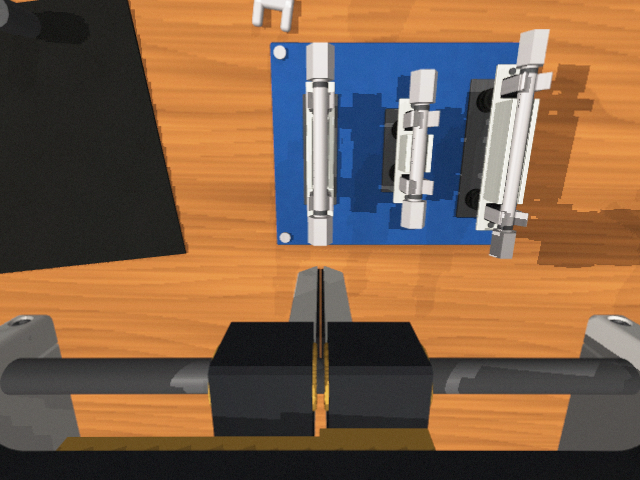

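The medium bar lies in the clip mouths (axis at column 320, ends at rows 43 and 245). Pressing at +23 mm.

Call:
{"api": "servo_tool", "payload": {"increments": [[[45,1,0,0,0,0,0],[46,0,-20,0,0,0,0],[0,0,-45,0,0,0,0],[0,0,-28,0,0,0,0],[0,0,-5,0,0,0,0],[0,0,-5,0,0,0,0],[0,0,-5,0,0,0,0],[0,0,-5,0,0,0,0],[0,0,-5,0,0,0,0],[0,0,0,0,0,0,0]]]}}

```text
time: 26.8
eef_pos: [0.5807, -0.1082, 0.0868]
tcp_rot: [1.0, 0.013, 0.002, 0.0]
force: [-0.2, 1.9, 13.0]
gripper_width: 0.002
gripper_force: 6.2
```

Call:
{"api": "servo_tool", "payload": {"increments": [[[0,0,-2,0,0,0,0],[0,0,-2,0,0,0,0],[0,0,0,0,0,0,0],[0,0,0,0,0,0,0],[0,0,0,0,0,0,0],[0,0,0,0,0,0,0],[0,0,0,0,0,0,0],[0,0,0,0,0,0,0],[0,0,0,0,0,0,0],[0,0,0,0,0,0,0]]]}}

```text
time: 28.05
eef_pos: [0.5808, -0.1081, 0.0833]
tcp_rot: [1.0, 0.013, 0.002, 0.0]
force: [-2.0, 1.2, 16.5]
gripper_width: 0.004
gripper_force: 7.8
```

Call:
{"api": "servo_tool", "payload": {"increments": [[[0,0,30,0,0,0,0],[-24,-1,5,0,0,0,0],[-24,0,0,0,0,0,0],[0,0,-10,0,0,0,0],[0,0,-8,0,0,0,0],[0,0,-5,0,0,0,0],[0,0,-5,0,0,0,0],[0,0,-5,0,0,0,0],[0,0,-4,0,0,0,0],[0,0,0,0,0,0,0]]]}}

```text
time: 29.3
eef_pos: [0.5319, -0.1093, 0.079]
tcp_rot: [1.0, 0.013, 0.0, 0.0]
force: [-5.9, 0.0, 16.6]
gripper_width: 0.002
gripper_force: 8.5
```

Call:
{"api": "servo_tool", "payload": {"increments": [[[0,0,0,0,0,0,0],[0,0,0,0,0,0,0],[0,0,25,0,0,0,0],[24,0,0,0,0,0,0],[0,0,-10,0,0,0,0],[0,0,-8,0,0,0,0],[0,0,-6,0,0,0,0],[0,0,-4,0,0,0,0],[0,0,0,0,0,0,0],[0,0,0,0,0,0,0]]]}}

```text
time: 30.55
eef_pos: [0.556, -0.1091, 0.0764]
tcp_rot: [1.0, 0.013, 0.001, 0.0]
force: [1.0, 1.3, 20.1]
gripper_width: 0.006
gripper_force: 9.9
```

Call:
{"api": "servo_tool", "payload": {"increments": [[[0,0,30,0,0,0,0],[0,0,50,0,0,0,0],[0,0,50,0,0,0,0],[-20,50,40,0,0,0,0],[-20,60,0,0,0,0,0],[0,60,0,0,0,0,0],[0,60,0,0,0,0,0],[0,0,0,0,0,0,0],[0,0,0,0,0,0,0],[0,0,0,0,0,0,0]]]}}

```text
time: 31.8
eef_pos: [0.5164, 0.1152, 0.2425]
tcp_rot: [1.0, 0.012, -0.0, 0.0]
force: [0.1, -0.5, 0.5]
gripper_width: 0.004
gripper_force: 0.0
```

```bash
python3 - <<'E'
from h import *
im=grab_frame('scene')
cr=im[230:380,90:290]; cv2.imwrite('pics/s2.png',cv2.resize(cr,None,fx=4,fy=4,interpolation=cv2.INTER_CUBIC)[:,:,::-1])
grab_frame('top')
for l in ['bar_long','bar_medium','bar_short']:
    r=cut_out('top',l)[0]; print(l,r['p'],axis(r['mask'],'top',.078)[:3])
E
```

```text
bar_long 0.62 (array([ 0.56312451, -0.27706473]), np.float64(0.033602888849631335), np.float64(0.1846998620967698))
bar_medium 0.79 (array([ 0.5612    , -0.10737748]), np.float64(0.027513862728694983), np.float64(0.16228810168260838))
bar_short 0.54 (array([ 0.55854975, -0.19231396]), np.float64(0.012495772264863737), np.float64(0.13216561936244425))
```

View pics/s2.png

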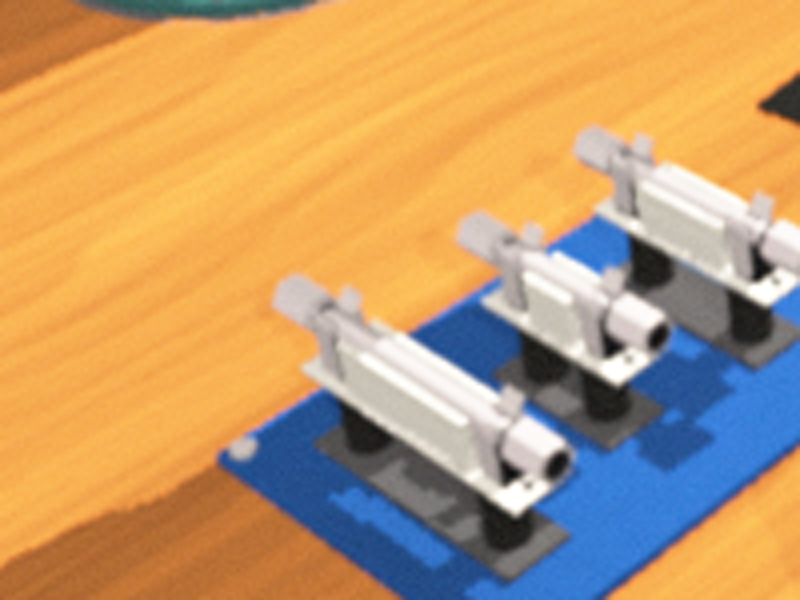

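All three spanners sit down between their clip lips in the scene view: long at (420,380), short at (560,280) and medium at (690,205).

```bash
python3 -c "
from cell import *
print(close_job())"
```

```text
the job is handed in; nothing more can be done
None
```

I pressed the long and medium spanners into their matching clips and handed the job in at about 32 s. The last camera check showed both seated and the short spanner still in its clips, but no verdict came back.

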